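# Hold the tea infuser over the mug

### The arm

A 6-joint arm with a two-finger parallel gripper is mounted at the origin on the work surface; the furniture and walls round the work are solid. World frame = base frame: x ahead of the robot, y to its left, z up, the work surface at z = 0. Lengths are in m, angles in rad, forces in N, time in s.
With the tool pointing down it reaches from about 0.35 to 0.975 m from the base axis. Payload 4.9 kg.
Tool frame: the origin (TCP) lies midway between the tips of the shut fingers; the grasp point (between the pads) lies 19 mm behind it; z points along the fingers, y is the line along which they close (so a half turn about z gives the same grasp; the last joint's range is limited). The gripper opens to 85 mm and grips with 20 to 120 N. Pads are 22 mm wide; open, the fingers measure 114 mm over their backs; the gripper's body (76 mm by 85 mm) begins 54 mm behind the grasp point. The pads swing forward as they close: fully open they stand 13 mm farther back than shut.
Start: joints at [1.038, 0.053, 1.613, -0, 1.476, -0.119], TCP at [0.251, 0.572, 0.231] pointing down, gripper open.
Joint ranges: [-3.01, 3.01], [-1.01, 2.22], [0.06, 2.58], [-1.02, 4.17], [0.09, 2.62], [-3.14, 3.14]. Speed limits (rad/s): [2.57, 2.57, 3.14, 3.14, 3.14, 3.14].

### API

Orientations are given as a 3x3 rotation matrix whose columns are the frame's x, y, z axes.
In Python, from plant import ctrl, optics gives the robot as it stands.
- The arm moves only by the shell command python3 -m creep 'ROWS' [FORCE]. ROWS is JSON, a list of rows, each a list of 3 entries, a list of its own where there are three numbers: the shift along the tool's x, y, z in units of 0.025 m (1.0 is 0.025 m), then the turn, a rotation vector about the tool's x, y, z in units of 6 degrees (1.0 is 6 degrees), then the gripper command: -1 is shut, 1 is fully open, values between are in proportion. A call has exactly 8 rows; each row shifts and turns the commanded pose from where the row before left it, along the tool's axes as they then stand; what a row does not reach is not made up. A row lasts 1/10 s, in which the tool goes at most 50 mm and 8.59 degrees, less where a joint would pass 70% of its speed; a pose out of reach is approached as far as the arm can. A call with a number of a shift or a turn outside -1 to 1 is refused whole. A call with a gripper value outside its range is refused whole. The fingers move at their own pace and stop on an object; FORCE is the grip in N (left out, the last holds). Time passes only in rows, so rows that do not move let the fingers close, or fill a call up. It gives the time, the measured TCP pose, the force, the opening and the grip force at its end, in the units of the state.
- ctrl.state(): the state, without advancing time (a new reading comes with each control period).
- optics.snapshot(name): name is "scene" or "top" or "wrist"; returns a dict with "color" (384x512x3 uint8, red, green, blue), "fx", "fy", "cx", "cy" (pixels), "T" (4x4, takes a point from camera to world coordinates); the wrist camera has in their place "mount" (4x4, takes a point from camera to tool coordinates, whose origin is the TCP and whose axes are the flange's). Camera axes: x right, y up, looking along -z (the intrinsics and any distortion apply to the point x, -y, -z); pixel columns grow to the right and rows downward; lengths in m; the calibration is good to about 2 mm. The wrist camera is an equidistant fisheye: a pixel r from the principal point sees the ray r / f radians off the axis. A picture is of the moment at which its call begins: read the wrist's pose just before it. There is no depth.
- ctrl.close_job(): hands the job in; it is judged then, once.
The state is a dict: "time_s": time; "q": joint angles; "qd": joint speeds; "effort": joint torques, N m; "tool_pos": TCP position; "eef_rot": TCP orientation; "contact_force": force on the tool from outside, world axes, zero at the start; "moment": the same for the moment, N m; "grip_width": opening from 0.0 (shut) to 1.0 (fully open); "gripper_force": force on a finger pad.
Only numpy, scipy, OpenCV 4.12 (cv2) and the standard library are available. Lean on these libraries where they do the work, as an engineer would, in place of code of your own. Each camera call takes 0.05 s, during which the arm holds its last target. There are 200 camera calls.

### The job

Someone is about to pour hot water through the tea infuser: pick the slim tea infuser (not the wide one for the pot) out of the wooden crate, lift it clear and carry it over the top of the toaster to the mug. Finish while still holding it there: upright and still, centred over the mug's mouth, its underside about a finger's breadth above the rim and not touching it. Touch neither the toaster nor the mug, and leave the other things in the crate standing where they are.

Things in the scene. Friction and masses are not known exactly. Their poses are not given: they have to be found in the camera images.
- slim_infuser: The slim tea infuser, plain steel, loose, 0.05 to 0.09 kg, standing upright in the crate among other things. A perforated round capsule 34 mm in diameter from its underside up to 54 mm, tapering above to 66 mm; a thin stem 7 mm in diameter; on top a round grip knob 22 mm in diameter from 92 to 112 mm above the underside. Total height 112 mm. Origin: centre of the underside; z points up along its axis. It is rotationally symmetric; take it by the knob from above.
- wide_infuser: The wide tea infuser (to be left alone): same shape, height, knob and steel as the slim one, but its capsule is 56 mm in diameter. Loose. Origin: centre of the underside, z up.
- crate: Shallow open wooden crate, fixed, 266 x 182 x 55 mm (x, y, z), walls and floor 6 mm thick. It stands on the left or the right of the toaster. Origin: centre of the underside, z up, x along the long side. Six things stand in it in two rows along x of three each, about 80 mm apart, in any order: the two infusers, a glass shaker (44 mm wide, 90 mm tall), two spice jars (41 mm, 105 mm tall) and a lidded glass jar (62 mm wide, 86 mm tall).
- shaker: Glass salt shaker in the crate, 44 mm in diameter, 90 mm tall. Loose. Origin: centre of the underside, z up.
- spice_a: Spice jar with a dark cap in the crate, 41 mm in diameter, 105 mm tall. Loose. Origin: centre of the underside, z up.
- spice_b: Second spice jar with a dark cap in the crate, 41 mm in diameter, 105 mm tall. Loose. Origin: centre of the underside, z up.
- jam_jar: Glass jar with a screw lid in the crate, 62 mm wide, 86 mm tall. Loose. Origin: centre of the underside, z up.
- mug: Mug with one handle, empty, loose, standing upright on the worktop on the other side of the toaster from the crate, the handle turned any way. 86 mm across the bowl, 120 mm with the handle, 101 mm tall, rim about 5 mm thick. Origin: on the underside, 18 mm from the bowl's axis towards the handle; z up, the handle points to -y.
- mug_mouth (a point): Centre of the mug's mouth, level with the rim, 101 mm above the worktop. z up.
- toaster: Two-slot toaster, fixed, standing between the crate and the mug, its long side pointing away from the robot. 160 x 283 x 178 mm (x, y, z). Origin: centre of the underside; y along the long side, which points roughly away from or towards the robot, z up. A food tin and a pepper mill, no taller than the toaster, stand behind its far end.
- toaster_top (a point): Centre of the toaster's top, 178 mm above the worktop; axes as the toaster's.

How it is judged:
On the way, in this order (a step that is already met when the one before it is completed fails the run):
1. the slim infuser is lifted clear of the crate (height (world z) of slim_infuser above 0.08 m and angle between slim_infuser's own z axis and vertical below 0.6 rad and contact force between slim_infuser and the fingers above 0.5 N), for 0.1 s.
2. the slim infuser passes over the top of the toaster (z of slim_infuser in the frame of toaster_top above 0.003 m and x of slim_infuser in the frame of toaster_top between -0.075 and 0.075 m and y of slim_infuser in the frame of toaster_top between -0.15 and 0.15 m), for 0.02 s.
At the end, for the whole second after the job is handed in: The fingers hold the slim infuser still, upright within 8 degrees, underside 3 to 30 mm above the rim, axis within 12 mm of the mouth's centre, not touching the mug; the mug stands upright within 15 mm of its place, the other five things in the crate upright within 40 mm of theirs (horizontal distance between slim_infuser and mug_mouth below 0.012 m and z of slim_infuser in the frame of mug_mouth between 0.003 and 0.03 m and angle between slim_infuser's own z axis and vertical below 0.14 rad and linear speed of slim_infuser below 0.02 m/s and contact force between slim_infuser and the fingers above 0.5 N and contact force between slim_infuser and mug below 0.05 N and distance of mug from where it was at the start of the episode below 0.015 m and angle between mug's own z axis and vertical below 0.1 rad and distance of each of wide_infuser, shaker, spice_a, spice_b, jam_jar from where it was at the start of the episode below 0.04 m and angle between each of wide_infuser, shaker, spice_a, spice_b, jam_jar's own z axis and vertical below 0.4 rad); the arm keeps its last pose, push and grip.
It fails at once if the toaster is touched by the infuser or the robot (contact force between any of slim_infuser, the fingers, the arm and toaster above 0.5 N).
It fails at once if the mug is touched by the infuser or the robot (contact force between any of slim_infuser, the fingers, the arm and mug above 0.5 N).
It fails at once if another thing in the crate is knocked over or carried off (distance of any of wide_infuser, shaker, spice_a, spice_b, jam_jar from where it was at the start of the episode above 0.05 m or angle between any of wide_infuser, shaker, spice_a, spice_b, jam_jar's own z axis and vertical above 0.6 rad).
It also fails if it takes over 48 s, if anything falls off the work surface, if the arm or the gripper's body presses on something with over 40 N, if the wrist force passes 120 N, or if a joint passes its speed limit or range.

## Working session

There is one attempt and no reset: what is moved stays moved. The work goes in short steps, Python scripts to look and compute and a shell command to move; the robot and the scene stay as the last step left them, time stands still between calls to the robot, and variables do not carry over. Pictures are saved under pics/ and viewed, at most 10 in all, crops included, and the job is handed in when it is done.

```bash
mkdir -p pics; cat > h.py <<'E'
import numpy as np, cv2
from plant import ctrl, optics
def snap(name,fn):
    s=ctrl.state(); d=optics.snapshot(name); cv2.imwrite('pics/'+fn,d['color'][:,:,::-1]); d['s']=s; return d
def ray(d,u,v):
    a=(u-d['cx'])/d['fx']; b=(v-d['cy'])/d['fy']
    if 'T' in d: T=d['T']; r=np.array([a,-b,-1.])
    else:
        th=np.hypot(a,b); k=np.sin(th)/max(th,1e-9); r=np.array([a*k,-b*k,-np.cos(th)])
        W=np.eye(4); W[:3,:3]=d['s']['eef_rot']; W[:3,3]=d['s']['tool_pos']; T=W@d['mount']
    return T[:3,3].copy(), T[:3,:3]@(r/np.linalg.norm(r))
def atz(d,u,v,z):
    o,r=ray(d,u,v); return o+r*(z-o[2])/r[2]
def tri(*os):
    A=sum(np.eye(3)-np.outer(r,r) for o,r in os); b=sum((np.eye(3)-np.outer(r,r))@o for o,r in os)
    p=np.linalg.solve(A,b); return p,[np.linalg.norm(np.cross(p-o,r)) for o,r in os]
E
python3 - <<'E'
from h import *
import pickle
np.set_printoptions(precision=3,suppress=True)
D={n:snap(n,n+'1.png') for n in('scene','top','wrist')}
pickle.dump(D,open('d1.pkl','wb'))
for n,d in D.items(): print(n,[k for k in d],d['fx'],d['cx'],d['cy'],d.get('T',d.get('mount')))
s=ctrl.state(); print(s['time_s'],s['tool_pos'],s['eef_rot'],s['grip_width'])
E
```

```text
scene ['color', 'fx', 'fy', 'cx', 'cy', 'T', 's'] 489.8506965949451 258.00308879194284 187.68304767190853 [[ 0.872  0.288 -0.396 -0.032]
 [-0.489  0.481 -0.727 -0.969]
 [-0.019  0.828  0.561  0.862]
 [ 0.     0.     0.     1.   ]]
top ['color', 'fx', 'fy', 'cx', 'cy', 'T', 's'] 346.84944350231797 253.5753756799917 191.87400984009753 [[ 0.007  0.981 -0.193  0.333]
 [-1.     0.005 -0.008  0.01 ]
 [-0.007  0.193  0.981  0.98 ]
 [ 0.     0.     0.     1.   ]]
wrist ['color', 'fx', 'fy', 'cx', 'cy', 'mount', 's'] 297.3186396354542 256.95900825020965 184.03791577787106 [[-0.     0.95   0.313  0.081]
 [ 1.     0.001 -0.001  0.001]
 [-0.001  0.313 -0.95  -0.144]
 [ 0.     0.     0.     1.   ]]
0.15 [0.251 0.572 0.23 ] [[-0.916  0.402 -0.001]
 [ 0.402  0.916 -0.001]
 [ 0.    -0.002 -1.   ]] 0.9958111689779724
```

View pics/scene1.png

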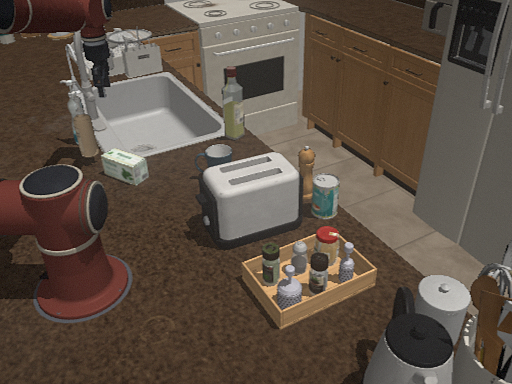

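View pics/top1.png

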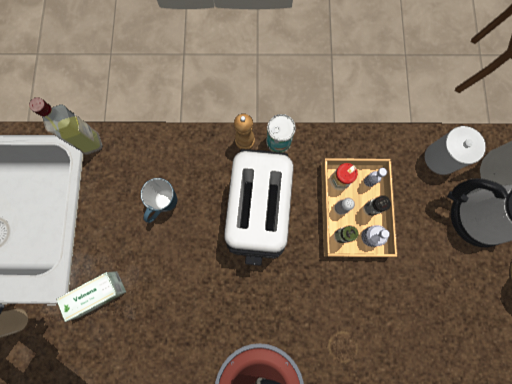

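View pics/wrist1.png

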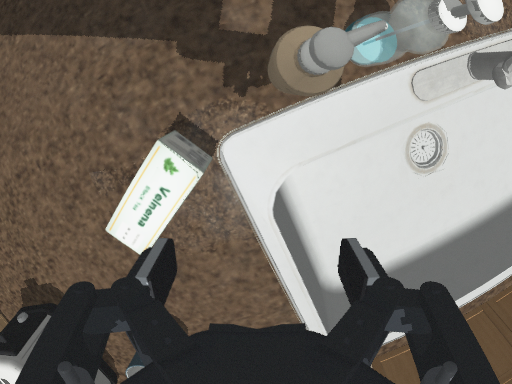

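The scene view shows the crate right of the toaster, with the slim infuser's knob near (348,247) and the wide one's near (290,270). In the top view the slim knob is near (381,172), the mug near (158,193) and the toaster near (260,202). I'll zoom in for exact pixels.

```bash
python3 - <<'E'
from h import *
s=cv2.imread('pics/scene1.png'); t=cv2.imread('pics/top1.png')
def c(im,u,v,w,h,k): return cv2.resize(im[v:v+h,u:u+w],None,fx=k,fy=k,interpolation=cv2.INTER_CUBIC)
m=np.zeros((600,800,3),np.uint8)
m[:300,:400]=c(s,320,230,50,37.5.__int__()+1,8)[:300,:400]
m[:300,400:]=c(t,355,155,50,38,8)[:300]
m[300:,:400]=c(s,185,138,50,38,8)[:300]
m[300:,400:]=c(t,135,173,50,38,8)[:300,:400]
cv2.imwrite('pics/m1.png',m)
E
```

```text
(no output)
```

View pics/m1.png

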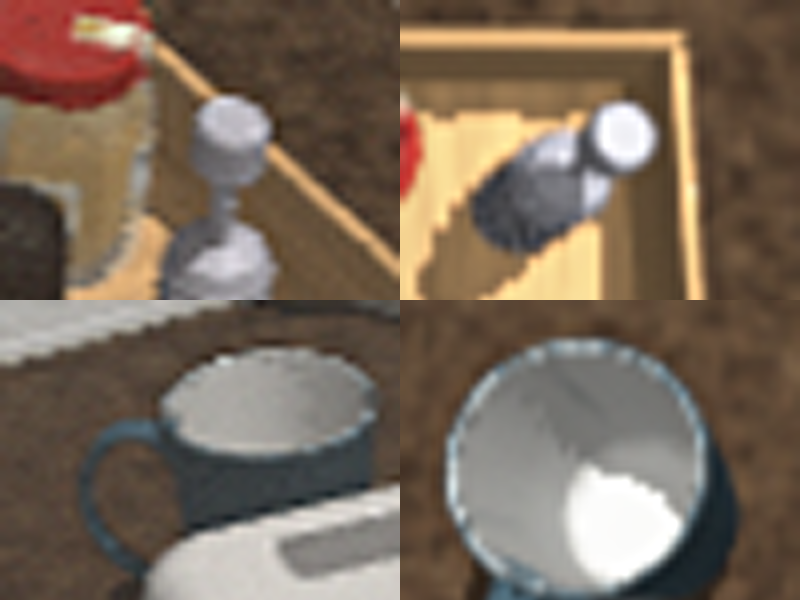

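The zoom gives the slim knob's top at scene (348.8,244.3) and top (382.7,171.4). The mug rim centre is at scene (218.2,150.3) and top (156.6,193.6).

```bash
python3 - <<'E'
from h import *
import pickle; np.set_printoptions(precision=4,suppress=True)
D=pickle.load(open('d1.pkl','rb')); S,T=D['scene'],D['top']
print('knob',tri(ray(S,348.8,244.3),ray(T,382.7,171.4)))
print('mug',tri(ray(S,218.2,150.3),ray(T,156.6,193.6)))
for p in [(240,153),(293,155),(226,245),(286,250)]: print('toaster',p,atz(T,*p,.178))
for n,p in dict(red=(347,173),spice1=(381,204),shaker=(347,205),spiceg=(348,233),wide=(382,236)).items(): print(n,atz(T,*p,.1))
for p in [(324,159),(391,159),(396,257),(327,257)]: print('crate',atz(T,*p,.055))
print('mug handle',atz(T,149,217,.06))
for n,p in dict(mill=(244,119),tin=(281,122)).items(): print(n,atz(T,*p,.15))
E
```

```text
knob (array([ 0.5581, -0.3133,  0.1178]), [np.float64(0.0008073498928552814), np.float64(0.0008073498928553298)])
mug (array([0.5008, 0.268 , 0.0992]), [np.float64(0.0008980450460291703), np.float64(0.0008980450460292735)])
toaster (240, 153) [0.5857 0.0497 0.178 ]
toaster (293, 155) [ 0.5813 -0.0779  0.178 ]
toaster (226, 245) [0.3661 0.0787 0.178 ]
toaster (286, 250) [ 0.3557 -0.0585  0.178 ]
red [ 0.5572 -0.2264  0.1   ]
spice1 [ 0.4758 -0.3097  0.1   ]
shaker [ 0.4727 -0.2226  0.1   ]
spiceg [ 0.4013 -0.2219  0.1   ]
wide [ 0.3943 -0.307   0.1   ]
crate [ 0.6082 -0.1768  0.055 ]
crate [ 0.6091 -0.3616  0.055 ]
crate [ 0.343  -0.3562  0.055 ]
crate [ 0.3418 -0.1761  0.055 ]
mug handle [0.4436 0.2962 0.06  ]
mill [0.6847 0.0422 0.15  ]
tin [ 0.677  -0.0518  0.15  ]
```

```bash
python3 -m creep '[[[0,0,-1],[0,0,0],0.2],[[0,0,-1],[0,0,0],0.2],[[-0.5,-0.5,-1],[0,0,0],0.2],[[-0.9,-1,-1],[0,0,0],0.2],[[-0.9,-1,0],[0,0,0],0.2],[[-0.9,-1,0],[0,0,0],0.2],[[-0.9,-1,0],[0,0,0],0.2],[[-0.9,-1,0],[0,0,0],0.2]]' 40
python3 -m creep '[[[-0.9,-1,0],[0,0,0],0.2],[[-0.9,-1,0],[0,0,0],0.2],[[-0.9,-1,0],[0,0,0],0.2],[[-0.9,-1,0],[0,0,0],0.2],[[-0.9,-1,0],[0,0,0],0.2],[[-0.9,-1,0],[0,0,0],0.2],[[-0.9,-1,0],[0,0,0],0.2],[[-0.9,-1,0],[0,0,0],0.2]]'
```

```text
time_s: 0.95
tool_pos: [0.3105, 0.3947, 0.331]
eef_rot: [[-0.916, 0.402, -0.0], [0.402, 0.916, -0.0], [0.0, -0.0, -1.0]]
contact_force: [1.2, 0.3, 0.8]
grip_width: 0.603
gripper_force: 0.0
time_s: 1.75
tool_pos: [0.3949, 0.1392, 0.331]
eef_rot: [[-0.916, 0.402, -0.0], [0.402, 0.916, -0.0], [0.0, -0.0, -1.0]]
contact_force: [0.3, 0.9, 0.3]
grip_width: 0.601
gripper_force: 0.0
```

```bash
python3 -m creep '[[[-0.95,-1,0],[0,0,0],0.2],[[-0.95,-1,0],[0,0,0],0.2],[[-0.95,-1,0],[0,0,0],0.2],[[-0.95,-1,0],[0,0,0],0.2],[[-0.95,-1,0],[0,0,0],0.2],[[-0.95,-1,0],[0,0,0],0.2],[[-0.95,-1,0],[0,0,0],0.2],[[-0.95,-1,0],[0,0,0],0.2]]' 
python3 -m creep '[[[-0.95,-1,0],[0,0,0],0.2],[[-0.95,-1,0],[0,0,0],0.2],[[-0.95,-1,0.5],[0,0,0],0.2],[[-0.95,-1,1],[0,0,0],0.2],[[-0.95,-1,1],[0,0,0],0.2],[[-0.85,-0.9,0.8],[0,0,0],0.2],[[0,0,0],[0,0,0],0.2],[[0,0,0],[0,0,0],0.2]]'
python3 - <<'E'
from h import *
import pickle
d=snap('wrist','w2.png'); pickle.dump(d,open('d2.pkl','wb')); print(d['s']['tool_pos'])
E
```

```text
time_s: 2.55
tool_pos: [0.4885, -0.1203, 0.331]
eef_rot: [[-0.915, 0.402, -0.0], [0.402, 0.915, 0.0], [0.0, 0.0, -1.0]]
contact_force: [1.2, 0.2, 0.6]
grip_width: 0.603
gripper_force: 0.0
time_s: 3.35
tool_pos: [0.5568, -0.3103, 0.2474]
eef_rot: [[-0.915, 0.403, -0.002], [0.403, 0.915, 0.002], [0.003, 0.001, -1.0]]
contact_force: [-0.8, 0.7, -0.1]
grip_width: 0.598
gripper_force: 0.0
[ 0.55676603 -0.3102582   0.24743501]
```

View pics/w2.png

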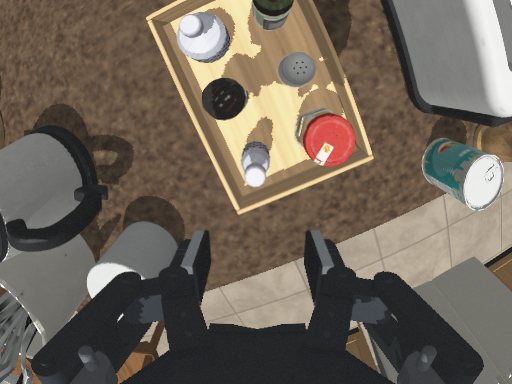

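The wrist view shows the slim infuser's knob at about (255,176), alone at the crate's end. The spice cap is at (223,98), the red lid at (330,140), and the wide infuser at (203,35).

```bash
python3 - <<'E'
from h import *
import pickle; np.set_printoptions(precision=4,suppress=True)
d=pickle.load(open('d2.pkl','rb')); D=pickle.load(open('d1.pkl','rb'))
c=d['color'][150:200,230:280]; hsv=cv2.cvtColor(c,cv2.COLOR_RGB2HSV)
m=((hsv[...,1]<45)&(hsv[...,2]>190)).astype(np.uint8)
n,l,st,ce=cv2.connectedComponentsWithStats(m); i=1+st[1:,4].argmax(); u,v=ce[i]+[230,150]; print(u,v,st[i])
print(atz(d,u,v,.118),tri(ray(d,u,v),ray(D['scene'],348.8,244.3),ray(D['top'],382.7,171.4)))
for n,p in dict(jam=(331,139),spice=(223,98)).items(): print(n,atz(d,*p,.1))
print(atz(d,240,211,.055))
E
```

```text
254.3301282051282 176.92628205128204 [ 14  18  22  19 312]
[ 0.5572 -0.312   0.118 ] (array([ 0.5579, -0.3129,  0.1176]), [np.float64(0.0009740025523735114), np.float64(0.0012334653587753298), np.float64(0.0005601536426121259)])
jam [ 0.5566 -0.2272  0.1   ]
spice [ 0.4765 -0.3096  0.1   ]
[ 0.6072 -0.3539  0.055 ]
```

```bash
python3 -m creep '[[[-0.06,-0.07,1],[0,0,0],0.2],[[0,0,1],[0,0,0],0.2],[[0,0,1],[0,0,0],0.2],[[0,0,1],[0,0,0],0.2],[[0,0,1],[0,0,0],0.2],[[0,0,0.8],[0,0,0],0.2],[[0,0,0.6],[0,0,0],0.2],[[0,0,0],[0,0,0],0.2]]' 
python3 -m creep '[[[0,0,0],[0,0,0],-1],[[0,0,0],[0,0,0],-1],[[0,0,0],[0,0,0],-1],[[0,0,0],[0,0,0],-1],[[0,0,0],[0,0,0],-1],[[0,0,0],[0,0,0],-1],[[0,0,0],[0,0,0],-1],[[0,0,0],[0,0,0],-1]]' 40
```

```text
time_s: 4.2
tool_pos: [0.5571, -0.311, 0.0875]
eef_rot: [[-0.916, 0.401, -0.002], [0.401, 0.916, 0.002], [0.003, 0.001, -1.0]]
contact_force: [-1.0, 0.4, -1.2]
grip_width: 0.604
gripper_force: 0.0
time_s: 5.0
tool_pos: [0.5591, -0.3134, 0.0911]
eef_rot: [[-0.916, 0.402, 0.003], [0.402, 0.916, -0.002], [-0.003, -0.001, -1.0]]
contact_force: [-0.3, 0.3, 6.7]
grip_width: 0.234
gripper_force: 39.5
```

```bash
python3 -m creep '[[[0,0,-0.3],[0,0,0],-1],[[0,0,-0.5],[0,0,0],-1],[[0,0,-1],[0,0,0],-1],[[0,0,-1],[0,0,0],-1],[[0,0,-1],[0,0,0],-1],[[0,0,-1],[0,0,0],-1],[[0,0,-1],[0,0,0],-1],[[0,0,-1],[0,0,0],-1]]'
python3 -m creep '[[[0,0,-1],[0,0,0],-1],[[0,0,-1],[0,0,0],-1],[[0,0,-0.6],[0,0,0],-1],[[0,0,0],[0,0,0],-1],[[0,0,0],[0,0,0],-1],[[0,0,0],[0,0,0],-1],[[0,0,0],[0,0,0],-1],[[0,0,0],[0,0,0],-1]]'
python3 - <<'E'
from h import *
import pickle
np.set_printoptions(precision=4,suppress=True)
D={n:snap(n,n+'3.png') for n in('scene','top','wrist')}
pickle.dump(D,open('d3.pkl','wb')); s=ctrl.state(); print(s['tool_pos'],s['grip_width'],s['gripper_force'])
w=cv2.imread('pics/wrist3.png')[110:384,130:390]; t=cv2.imread('pics/scene3.png')[150:270,270:390]
m=np.zeros((548,800,3),np.uint8); m[:548,:400]=cv2.resize(w,None,fx=2,fy=2)[:548,60:460]; m[:400,400:]=cv2.resize(t,(400,400),interpolation=2)
cv2.imwrite('pics/m3.png',m)
E
```

```text
time_s: 5.8
tool_pos: [0.5577, -0.3124, 0.2605]
eef_rot: [[-0.916, 0.402, 0.0], [0.402, 0.916, -0.0], [-0.0, -0.0, -1.0]]
contact_force: [-0.2, -0.2, 0.1]
grip_width: 0.232
gripper_force: 39.2
time_s: 6.6
tool_pos: [0.5576, -0.3123, 0.3223]
eef_rot: [[-0.916, 0.402, -0.002], [0.402, 0.916, 0.001], [0.002, 0.0, -1.0]]
contact_force: [-0.7, 0.0, -0.2]
grip_width: 0.238
gripper_force: 39.2
[ 0.5579 -0.3124  0.3233] 0.23890399666112505 39.237352040363476
```

View pics/m3.png

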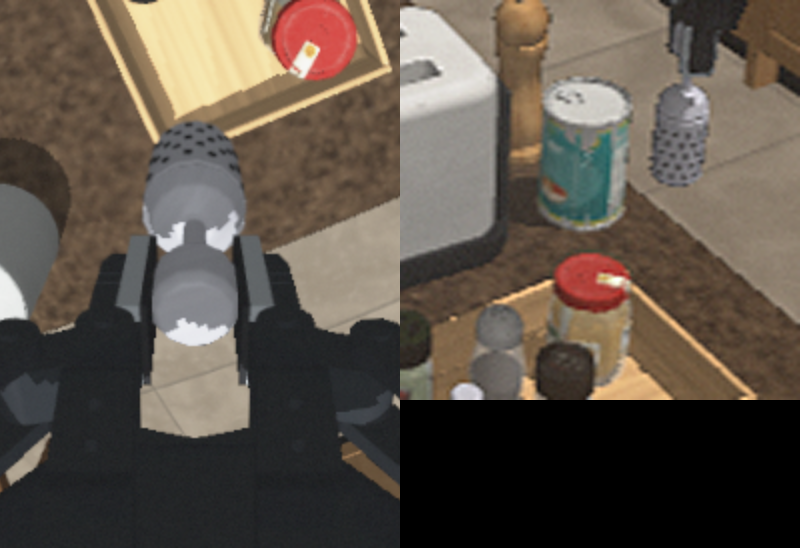

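The infuser is held by the knob and the other crate things still stand. In the scene view the capsule's bottom centre is near (353,203) and its shoulder near (355,183). I'll check tilt and slip by projecting the expected axis.

```bash
cat >> h.py <<'E'
def proj(d,p):
    if 'T' in d: T=d['T']
    else:
        W=np.eye(4); W[:3,:3]=d['s']['eef_rot']; W[:3,3]=d['s']['tool_pos']; T=W@d['mount']
    q=np.linalg.inv(T)@np.r_[p,1]; x,y,z=q[0],-q[1],-q[2]
    if 'T' in d: return np.array([d['cx']+d['fx']*x/z,d['cy']+d['fy']*y/z])
    r=np.hypot(x,y); k=np.arctan2(r,z)/r; return np.array([d['cx']+d['fx']*x*k,d['cy']+d['fy']*y*k])
def outline(d,b,h):  # hull of projected infuser silhouette: underside b, vertical
    a=np.linspace(0,2*np.pi,40); P=[]
    for r,z0 in h: P+= [proj(d,b+np.array([r*np.cos(t),r*np.sin(t),z0])) for t in a]
    return cv2.convexHull(np.int32(np.round(np.array(P)*8)))
E
python3 - <<'E'
from h import *
import pickle; D=pickle.load(open('d3.pkl','rb'))
b=np.r_[D['scene']['s']['tool_pos'][:2],D['scene']['s']['tool_pos'][2]-.085]
ims=[]
for n,(u,v,w) in dict(scene=(310,150,80),wrist=(190,150,130)).items():
    d=D[n]; im=cv2.resize(d['color'][v:v+w,u:u+w,::-1],(400,400),interpolation=2); k=400/w
    for h in ([(.017,0),(.017,.054)],[(.011,.092),(.011,.112)]):
        o=outline(d,b,h)[:,0]/8; o=(o+.5-[u,v])*k; cv2.polylines(im,[np.int32(o)],True,(0,0,255),1)
    ims.append(im)
cv2.imwrite('pics/m4.png',np.hstack(ims))
E
```

```text
(no output)
```

View pics/m4.png

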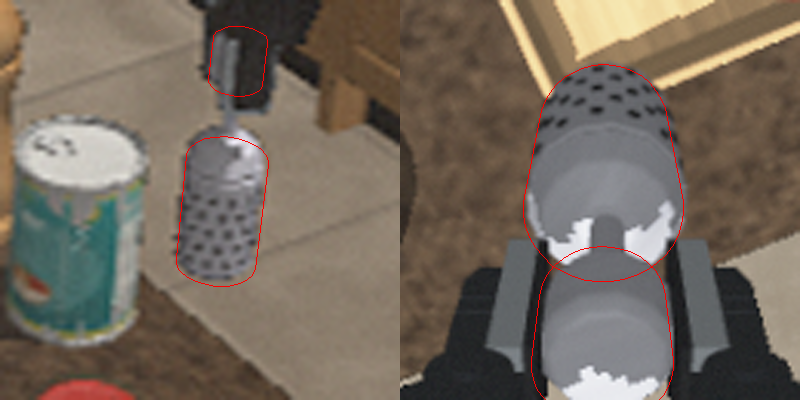

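The overlay fits within about 1–2 mm: the infuser is upright with its underside 85 mm below the TCP. Carrying it over the toaster now.

```bash
python3 -m creep '[[[0.2,0.4,0],[0,0,0],-1],[[0.4,0.7,0],[0,0,0],-1],[[0.56,1,0],[0,0,0],-1],[[0.56,1,0],[0,0,0],-1],[[0.56,1,0],[0,0,0],-1],[[0.56,1,0],[0,0,0],-1],[[0.56,1,0],[0,0,0],-1],[[0.56,1,0],[0,0,0],-1]]'
python3 -m creep '[[[0.56,1,0],[0,0,0],-1],[[0.56,1,0],[0,0,0],-1],[[0.56,1,0],[0,0,0],-1],[[0.56,1,0],[0,0,0],-1],[[0.56,1,0],[0,0,0],-1],[[0.56,1,0],[0,0,0],-1],[[0.56,1,0],[0,0,0],-1],[[0.56,1,0],[0,0,0],-1]]'
python3 -m creep '[[[0.56,1,0],[0,0,0],-1],[[0.56,1,0],[0,0,0],-1],[[0.5,0.8,0],[0,0,0],-1],[[0.3,0.4,0],[0,0,0],-1],[[0.2,0.2,0],[0,0,0],-1],[[0,0,0],[0,0,0],-1],[[0,0,0],[0,0,0],-1],[[0,0,0],[0,0,0],-1]]'
python3 - <<'E'
from h import *
import pickle
np.set_printoptions(precision=4,suppress=True)
D={n:snap(n,n+'5.png') for n in('scene','top','wrist')}
pickle.dump(D,open('d5.pkl','wb'))
E
```

```text
time_s: 7.55
tool_pos: [0.5379, -0.1075, 0.3241]
eef_rot: [[-0.916, 0.401, 0.001], [0.401, 0.916, 0.0], [-0.0, 0.001, -1.0]]
contact_force: [0.2, 0.5, -0.4]
grip_width: 0.235
gripper_force: 39.2
time_s: 8.35
tool_pos: [0.5152, 0.1203, 0.3241]
eef_rot: [[-0.916, 0.401, 0.001], [0.401, 0.916, 0.0], [-0.0, 0.001, -1.0]]
contact_force: [0.8, 1.0, -0.8]
grip_width: 0.236
gripper_force: 39.2
time_s: 9.15
tool_pos: [0.5024, 0.2163, 0.3238]
eef_rot: [[-0.915, 0.403, 0.0], [0.403, 0.915, -0.0], [-0.0, -0.0, -1.0]]
contact_force: [0.8, -1.1, -0.6]
grip_width: 0.233
gripper_force: 39.2
```

View pics/wrist5.png

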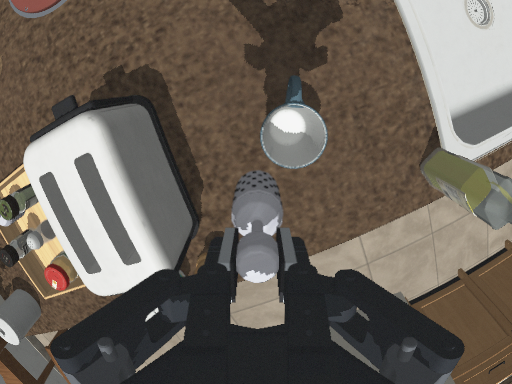

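The wrist view shows the mug rim as an ellipse spanning about x 261–327, y 104–168, with the handle up at (294,90). The toaster is behind to the left, untouched.

```bash
python3 - <<'E'
from h import *
import pickle; np.set_printoptions(precision=4,suppress=True)
D=pickle.load(open('d5.pkl','rb')); d=D['wrist']; D1=pickle.load(open('d1.pkl','rb'))
E=[atz(d,*p,.101) for p in ((261,136),(327,136),(294,104),(294,168))]
c=np.mean([E[0]+E[1],E[2]+E[3]],0)/2; print(E,c)
u,v=proj(d,c); print(u,v,tri(ray(d,u,v),ray(D1['scene'],218.2,150.3),ray(D1['top'],156.6,193.6)))
s=ctrl.state(); R=np.array(s['eef_rot']); t=np.array([.5005,.268,s['tool_pos'][2]]); print(s['tool_pos'],R.T@(t-s['tool_pos'])/.025)
E
```

```text
[array([0.4835, 0.2314, 0.101 ]), array([0.5162, 0.3084, 0.101 ]), array([0.4628, 0.2847, 0.101 ]), array([0.5383, 0.2537, 0.101 ])] [0.5002 0.2695 0.101 ]
294.2981373421767 136.17742083652473 (array([0.501 , 0.269 , 0.0983]), [np.float64(0.0007415257768063921), np.float64(0.0011694364221373204), np.float64(0.0009629449949072394)])
[0.5024 0.2165 0.3238] [ 0.9008  1.855  -0.0002]
```

```bash
python3 -m creep '[[[0.3,0.6,0],[0,0,0],-1],[[0.4,0.8,0],[0,0,0],-1],[[0.2,0.48,0],[0,0,0],-1],[[0,0,0],[0,0,0],-1],[[0,0,0.5],[0,0,0],-1],[[0,0,0.8],[0,0,0],-1],[[0,0,0.8],[0,0,0],-1],[[0,0,0.6],[0,0,0],-1]]'
python3 -m creep '[[[0,0,0.6],[0,0,0],-1],[[0,0,0.6],[0,0,0],-1],[[0,0,0.5],[0,0,0],-1],[[0,0,0.3],[0,0,0],-1],[[0,0,0.15],[0,0,0],-1],[[0,0,0],[0,0,0],-1],[[0,0,0],[0,0,0],-1],[[0,0,0],[0,0,0],-1]]'
python3 - <<'E'
from h import *
import pickle
D={n:snap(n,n+'6.png') for n in('scene','top','wrist')}
s=D['scene']['s']; tp=np.array(s['tool_pos']); print(tp)
b=tp-[0,0,.085]; ims=[]
for n,(u,v,w) in dict(scene=(170,90,100),wrist=(180,110,150)).items():
    d=D[n]; im=cv2.resize(d['color'][v:v+w,u:u+w,::-1],(400,400),interpolation=2); k=400/w
    for bb,h,c in ((b,[(.017,0),(.017,.054)],(0,0,255)),(np.array([.5006,.2685,.101]),[(.043,0)],(0,255,0))):
        o=outline(d,bb,h)[:,0]/8; o=(o+.5-[u,v])*k; cv2.polylines(im,[np.int32(o)],True,c,1)
    ims.append(im)
cv2.imwrite('pics/m6.png',np.hstack(ims))
E
```

```text
time_s: 10.1
tool_pos: [0.4999, 0.2683, 0.2538]
eef_rot: [[-0.915, 0.403, -0.002], [0.403, 0.915, -0.001], [0.002, -0.002, -1.0]]
contact_force: [0.5, -0.5, -0.5]
grip_width: 0.237
gripper_force: 39.3
time_s: 10.9
tool_pos: [0.501, 0.2694, 0.2035]
eef_rot: [[-0.916, 0.402, 0.002], [0.402, 0.916, 0.001], [-0.001, 0.001, -1.0]]
contact_force: [-0.1, 0.4, 0.3]
grip_width: 0.237
gripper_force: 39.3
[0.50095553 0.269436   0.20351604]
```

View pics/m6.png

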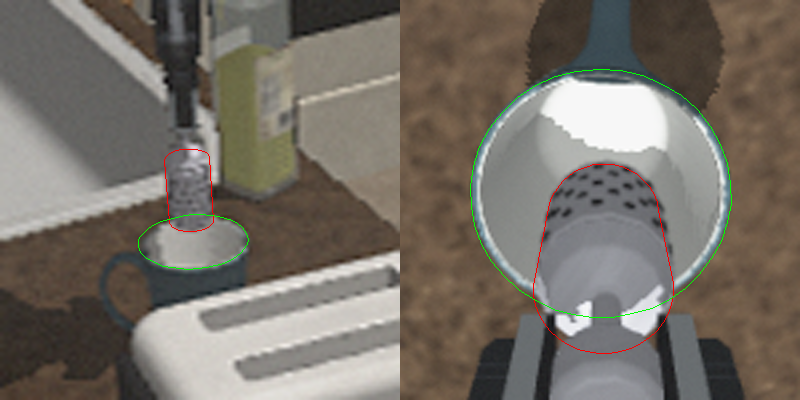

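The final view shows the capsule centred over the rim and both overlays matching. The underside is about 17 mm above the rim and nothing is touching, so I'm handing in.

```bash
python3 -c "
from plant import ctrl
print(ctrl.close_job())"
```

```text
the job is handed in; nothing more can be done
None
```

I handed the job in with the slim infuser held upright and still, centred over the mug's mouth and about 17 mm above the rim; I saw no contact with the toaster or mug, and the hand-in returned no verdict.

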